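# Fit the blade on an upturned desk fan and hold it down

## Robot

A 6-joint arm with a two-finger parallel gripper is mounted at the origin on the work surface. World frame = base frame: x ahead of the robot, y to its left, z up, the work surface at z = 0. Lengths are in m, angles in rad, forces in N, time in s.
With the tool pointing down it reaches from about 0.3 to 1 m from the base axis. Payload 5.1 kg.
Tool frame: the origin (TCP) lies at the very end of the fingers, on their centre line; the grasp point (between the pads) lies 19 mm behind it; z points along the fingers, x is the direction in which the jaws open and shut, and the axes are right-handed (so a half turn about z gives the same grasp; the last joint's range is limited). The gripper opens to 95 mm and grips with 3 to 60 N. Pads are 20 mm wide; open, the fingers measure 119 mm over their backs; the gripper's body (75 mm by 180 mm) begins 59 mm behind the grasp point.
Start: joints at [-0.083, 0.124, 1.65, -0, 1.367, -0.083], TCP at [0.65, -0, 0.188] pointing down, gripper open.
Joint ranges: [-2.61, 2.61], [-1.02, 2.33], [0.03, 2.71], [-1.35, 4.49], [0.32, 2.68], [-2.91, 2.91]. Speed limits (rad/s): [2.57, 2.57, 3.14, 3.14, 3.14, 3.14].

## Interface

Orientations are given as a unit quaternion [x, y, z, w].
In Python, from rig import arm gives the robot as it stands. The module is installed in compiled form; this text tells all that it offers.
- The arm moves only by the tool move_arm, never from a script. Its argument "commands" is one flat list of numbers, 7 for each row, row after row: the shift along the tool's x, y, z in m, then the turn, a rotation vector about the tool's x, y, z in degrees, then the opening, from -1 (shut) to 1 (fully open), so that 0 is half open. A call has 1 to 8 rows; each row shifts and turns the commanded pose from where the row before left it, along the tool's axes as they then stand; what a row does not reach is not made up. A row lasts 1/8 s, in which the tool goes at most 62.5 mm and 10.7 degrees, less where a joint would pass 70% of its speed; a pose out of reach is approached as far as the arm can. A call is refused whole if a number of a shift passes 0.0625 or a number of a turn 10.7, either way. A call with a gripper value outside its range is refused whole. The fingers move at their own pace and stop on an object; the grip force is fixed at half the most. Time passes only in rows, so rows that do not move let the fingers close. It gives the time, the measured TCP pose, the force and the opening at its end, in the units of the state.
- arm.state(): the state, without advancing time (a new reading comes with each control period).
- arm.grab_frame(name): name is "scene" or "side" or "wrist"; returns a dict with "img" (480x640x3 uint8, blue, green, red), "mtx" (3x3 intrinsics, pixels), "dist_coeffs" ([k1, k2, p1, p2, k3] as OpenCV has them; the pictures are not rectified), "R" (3x3) and "t" (3): a world point X has camera coordinates R X + t. Camera axes: x right, y down, z forward; pixel columns grow to the right and rows downward; lengths in m; the calibration is good to about 2 mm. A picture is of the moment at which its call begins. There is no depth.
- arm.close_job(): hands the job in, once; it reports no verdict.
The state is a dict: "time": time; "qpos": joint angles; "joint_velocities": joint speeds; "tau": joint torques, N m; "eef_pos": TCP position; "tool_rot": TCP orientation; "force": force on the tool from outside, world axes, zero at the start; "torque": the same for the moment, N m; "opening": opening from 0.0 (shut) to 1.0 (fully open).
Only numpy, scipy, OpenCV 4.12 (cv2) and the standard library are available. Lean on these libraries where they do the work, as an engineer would, in place of code of your own. Each camera call takes 0.05 s, during which the arm holds its last target. There are 200 camera calls.

## Task

Refit the loose blue fan blade on the desk fan that lies face up: pick it up by its white grip, lower it through the mouth of the wire guard onto the spindle, turn it until the slot under its hub drops over the spindle's red cross pin, and push it fully home against the sprung yellow collar. The spring lifts the blade again if you let go, so finish while still gripping the blade and pressing it all the way down. Leave the nut, stapler, tape roll and bin where they are.

Things in the scene. Friction and masses are not known exactly. Their poses are not given: they have to be found in the camera images.
- blade: Loose blue four-bladed fan blade, 153 mm across, 0.12 kg, lying face up on the table. Origin: centre of the hub's underside, z up along its axis. Hub 36 mm square, z 0 to 30 mm; blades at z 7 to 23 mm, along the diagonals between x and y. In the underside: a 12 mm bore, 30 mm deep, and a slot along x, 8 mm wide, 14 mm deep, open at both ends. A half turn makes no difference.
- blade_grip (a point): Point in the white grip bar on the blade's top, on its axis, 52 mm above the blade's origin, axes as the blade's. The bar is 40 mm long (along x), 20 mm thick (along y), from 30 to 66 mm above the blade's origin, with a red line along x on its top; pinch it across y.
- fan: White desk fan, fixed to the table, spindle pointing straight up. Origin: centre of the base's underside, z up along the spindle axis. The spindle's shoulder is at z 125 mm.
- guard_mouth (a point): Centre of the mouth of the fan's wire guard, on the spindle axis, level with its white rim 158 mm above the table. The guard is an open bowl, 198 mm inside diameter at the rim, its back wires 50 mm below this point.
- spindle_seat (a point): Point on the spindle axis at the shoulder: the blade's origin lies here when fully home. z up, x along the red cross pin, turns with the spindle. Spindle 10 mm diameter, rising 28 mm above this point, the last 6 mm tapering. Pin 32 mm long (x), 5 mm wide, 6 to 10 mm above this point. A blade not turned to match rests on the pin, 10 mm above home; meshed but not pressed, 5 mm above.
- collar (a joint): Yellow spring collar round the shoulder (21 to 34 mm diameter): 0 = up, its top 5 mm above the shoulder; 0.005 m = pushed down level with it. It takes 4 N to start it and about 10 N at the bottom, where the hub meets the rigid shoulder.
- spindle (a joint): Turning angle of the spindle in the fan (rad, counter-clockwise from above; at 0 the cross pin lies along the fan's x). It is stiff: it stays where it is unless turned with more than 0.25 N m.
- nut: White plastic retaining nut, 34 mm diameter, 24 mm high, on the table. Leave alone. Origin: centre of the underside.
- stapler: Red and black stapler, 140 x 36 x 35 mm, on the table. Leave alone. Origin: centre of the underside, x along its length.
- tape: Brown tape roll lying flat, 90 mm diameter, 48 mm high. Leave alone. Origin: centre of the underside.
- bin: Clear open plastic bin, 100 x 150 x 60 mm. Leave alone. Origin: centre of the underside.
There are look-alikes about, which are no part of the job. Several things have the shape of the blade; the one meant has the colours described above.

How it is judged:
On the way, in this order (a step that is already met when the one before it is completed fails the run):
1. the blade has been lifted in the gripper, at least 60 mm off the table (height (world z) of blade above 0.06 m and contact force between the fingers and blade above 1 N), for 0.2 s.
2. the blade is threaded on the spindle, within the guard (horizontal distance between blade and spindle_seat below 0.004 m and z of blade in the frame of spindle_seat below 0.02 m), for 0.05 s.
At the end, for the whole second after the job is handed in: The blade is on the spindle, centred within 3 mm, upright within 4 degrees, its slot over the cross pin, its hub within 2 mm of the shoulder, still and pressed on the fan with more than 5 N, with the fingers still holding it (more than 3 N) (z of blade in the frame of spindle_seat between -0.003 and 0.002 m and horizontal distance between blade and spindle_seat below 0.003 m and angle between the x axis of blade and the x axis of spindle_seat, either way round below 0.25 rad and angle between blade's own z axis and vertical below 0.07 rad and contact force between blade and fan above 5 N and contact force between the fingers and blade above 3 N and linear speed of blade below 0.02 m/s); the arm keeps its last pose, push and grip.
It fails at once if a bystander is moved more than 30 mm (distance of any of nut, stapler, tape, bin from where it was at the start of the episode above 0.03 m).
It also fails if it takes over 51 s, if anything falls off the work surface, if the arm or the gripper's body presses on something with over 40 N, if the wrist force passes 120 N, or if a joint passes its speed limit or range.

## Working session

There is one attempt and no reset: what is moved stays moved. The work goes in short steps, Python scripts to look and compute and a tool call to move; the robot and the scene stay as the last step left them, time stands still between calls to the robot, and variables do not carry over. Pictures are saved under pics/ and viewed, about 8 in all and at most 12, crops included, and the job is handed in when it is done.

Besides the shell and the picture viewer there is one more tool, called after "Call:" as a command line: name --argument value ..., lists and objects as JSON in quotes. move_arm: Moves the arm, as the interface text tells. Its arguments: {"type":"object","properties":{"commands":{"type":"array","items":{"type":"number"}}},"required":["commands"]}

```bash
mkdir -p pics; cat > h.py <<'E'
import numpy as np, cv2
from rig import arm
def grab(n,tag):
    f=arm.grab_frame(n); cv2.imwrite(f'pics/{tag}.png',f['img']); np.savez(f'pics/{tag}.npz',**{k:np.array(v) for k,v in f.items()}); return f
def ray(f,uv):
    p=cv2.undistortPoints(np.array(uv,float).reshape(-1,1,2),np.array(f['mtx']),np.array(f['dist_coeffs'])).reshape(-1,2)
    R=np.array(f['R']);t=np.array(f['t']).ravel()
    return -R.T@t,(np.c_[p,np.ones(len(p))])@R
def onplane(f,uv,z):
    c,d=ray(f,uv); return c+d*((z-c[2])/d[:,2])[:,None]
def proj(f,X):
    return cv2.projectPoints(np.array(X,float).reshape(-1,3),cv2.Rodrigues(np.array(f['R']))[0],np.array(f['t'],float),np.array(f['mtx']),np.array(f['dist_coeffs']))[0].reshape(-1,2)
E
python3 - <<'E'
from h import *
for n in('scene','side','wrist'):
    f=grab(n,n+'0'); print(n,-np.array(f['R']).T@np.array(f['t']).ravel())
a=[cv2.imread(f'pics/{n}0.png') for n in('scene','side')]
print(arm.state())
E
```

```text
scene [1.05520412 0.4465598  0.78542248]
side [ 0.14068791 -0.48491729  0.86961326]
wrist [0.64920559 0.0822389  0.38522942]
{'time': 0.15, 'qpos': array([-8.25788989e-02,  1.24369797e-01,  1.65135057e+00, -2.08142218e-05,
        1.36748711e+00, -8.25919349e-02]), 'joint_velocities': array([-3.38617190e-05, -2.59576145e-03, -3.77134386e-03,  1.05552784e-03,
       -5.33312644e-04, -4.80276842e-04]), 'tau': array([ 4.52342692e-04, -4.18191254e+01, -3.60470796e+01,  7.75244599e-02,
        4.69156180e-02, -8.73639601e-05]), 'eef_pos': array([6.49464563e-01, 2.24525252e-05, 1.87465827e-01]), 'tool_rot': array([ 9.99999674e-01,  8.62757487e-06, -8.05497953e-04, -5.64481173e-05]), 'force': array([ 0.01455901,  0.83790218, -0.22724798]), 'torque': array([-0.0058226 ,  0.02469375,  0.01551867]), 'opening': 0.9991857664241064}
```

View pics/scene0.png

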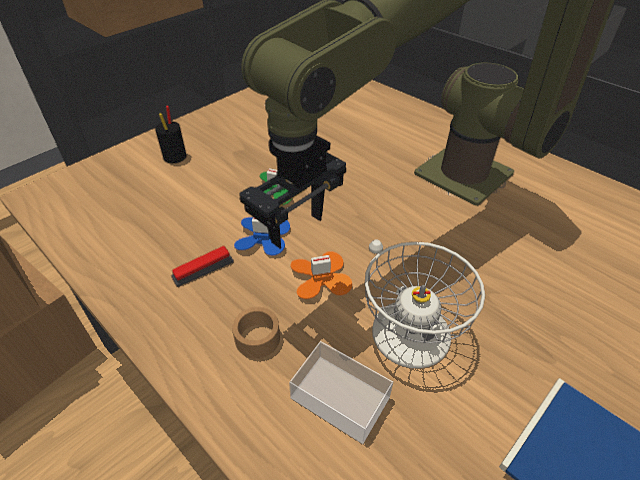

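View pics/side0.png

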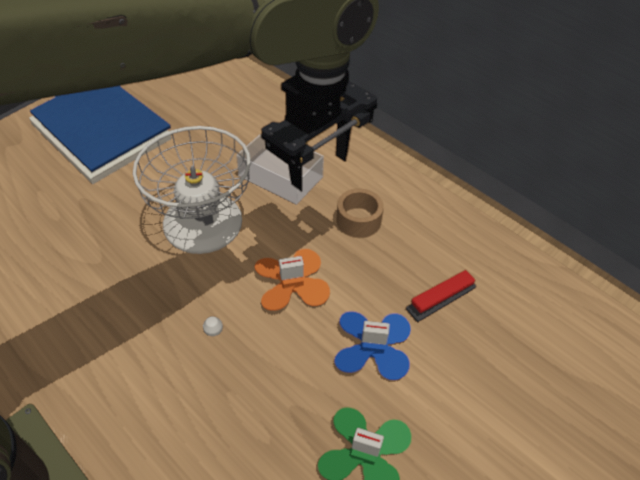

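The scene view shows the blue blade partly behind the gripper at about (262,237), and the fan spindle at (422,292). In the side view the blue blade is clear at (375,345) with its red line at (376,327). The fan spindle is at (194,177).

```bash
python3 - <<'E'
from h import *
L=lambda t:dict(np.load(f'pics/{t}.npz'))
s,c=L('side0'),L('scene0')
def mask(f,lo,hi,box):
    m=cv2.inRange(cv2.cvtColor(f['img'],cv2.COLOR_BGR2HSV),lo,hi); z=np.zeros_like(m);x0,y0,x1,y1=box; z[y0:y1,x0:x1]=m[y0:y1,x0:x1]; return z
def red(f,box): return mask(f,(0,120,80),(8,255,255),box)|mask(f,(172,120,80),(180,255,255),box)
b=mask(s,(105,150,80),(125,255,255),(320,290,430,400))
(cx,cy),r=cv2.minEnclosingCircle(cv2.findNonZero(b)); print('circle',cx,cy,onplane(s,[(cx,cy)],.023))
m=red(s,(355,315,400,340)); p=cv2.findNonZero(m).reshape(-1,2); w=onplane(s,p,.066)
d=np.linalg.svd(w[:,:2]-w[:,:2].mean(0))[2][0]; e=(w[:,:2]-w[:,:2].mean(0))@d
print('line',len(p),w.mean(0),(w.max(0)+w.min(0))/2,'len',np.ptp(e),'ang',np.degrees(np.arctan2(d[1],d[0])))
# fan: yellow/red near spindle
for n,f,box in(('side',s,(180,160,210,195)),('scene',c,(405,280,440,310))):
    for nm,mm in(('red',red(f,box)),('yel',mask(f,(20,120,80),(35,255,255),box))):
        q=cv2.findNonZero(mm)
        if q is None: continue
        q=q.reshape(-1,2); z=.133 if nm=='red' else .13; W=onplane(f,q,z); d=np.linalg.svd(W[:,:2]-W[:,:2].mean(0))[2][0]
        print(n,nm,len(q),q.mean(0),W.mean(0),(W.max(0)+W.min(0))/2,'ang',np.degrees(np.arctan2(d[1],d[0])))
a=cv2.resize(s['img'][110:260,120:270],(600,600),interpolation=cv2.INTER_CUBIC)[:,:]
b=cv2.resize(c['img'][230:380,355:505],(600,600),interpolation=cv2.INTER_CUBIC)
cv2.imwrite('pics/fan.png',cv2.resize(np.hstack([a,b]),(800,400)))
E
```

```text
circle 373.0 345.0 [[ 0.56757651 -0.21067156  0.023     ]]
line 18 [ 0.57492602 -0.20506848  0.066     ] [ 0.57543986 -0.20485027  0.066     ] len 0.028817547071124147 ang -52.035540317682106
side red 23 [193.82608696 173.86956522] [0.54706014 0.21490089 0.133     ] [0.54658288 0.21612234 0.133     ] ang -41.3829286415252
side yel 87 [193.73563218 177.68965517] [0.54251353 0.20985006 0.13      ] [0.54546471 0.21424596 0.13      ] ang -137.9005590287256
scene red 28 [421.03571429 292.46428571] [0.54699787 0.21597699 0.133     ] [0.54644546 0.21596734 0.133     ] ang -42.81333083000279
scene yel 113 [420.80530973 296.        ] [0.55162969 0.21932869 0.13      ] [0.5474716  0.21740053 0.13      ] ang 90.85426053493961
```

View pics/fan.png

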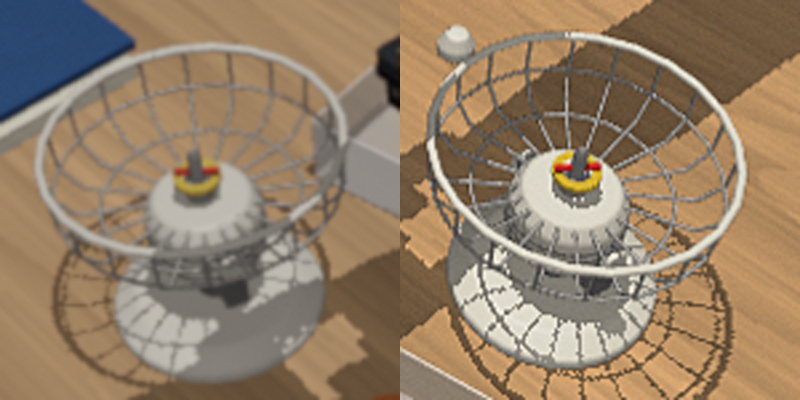

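The enlarged view shows the fan with its red pin across the yellow collar. Both cameras agree on about (0.546, 0.216) with the pin at about -42°. I'll move above the blade and take a close look.

Call:
move_arm --commands '[-0.02,0.052,0,0,0,0,1,-0.02,0.052,0,0,0,0,1,-0.02,0.052,0,0,0,0,1,-0.018,0.051,0,0,0,0,1,0,0,0,0,0,-9.5,1,0,0,0,0,0,-9.5,1,0,0,0,0,0,-9.5,1,0,0,0,0,0,-9.5,1]'

```text
time: 1.15
eef_pos: [0.5717, -0.207, 0.1879]
tool_rot: [0.945, 0.328, -0.0, -0.0]
force: [0.4, -0.4, 0.4]
opening: 1.0
```

```bash
python3 - <<'E'
from h import *
f=grab('wrist','w1'); st=arm.state(); print(st['eef_pos'],st['tool_rot'],-np.array(f['R']).T@np.array(f['t']).ravel(),np.array(f['R'])[2])
E
```

```text
[ 0.57168716 -0.20701568  0.1879776 ] [ 9.44094895e-01  3.29673583e-01 -3.05976027e-04 -2.53253242e-04] [ 0.5201665  -0.14259118  0.38593115] [ 0.18029638 -0.22817557 -0.9567806 ]
```

View pics/w1.png

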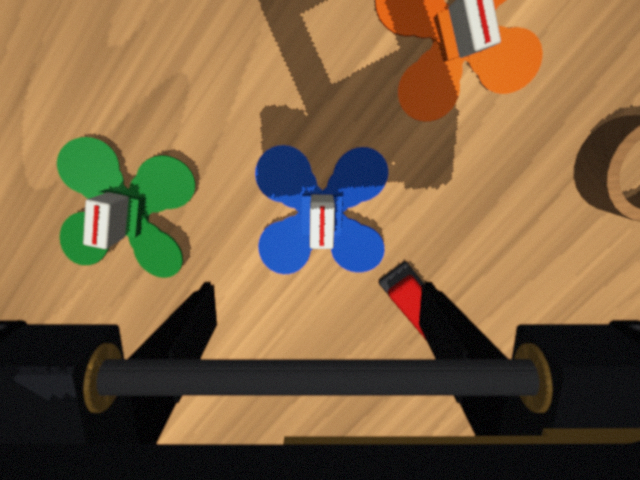

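The wrist view shows the blue blade between the fingers with its red line at (321,228). The end of the stapler is at (400,275), near the right finger, so I'll measure it too.

```bash
cat >> h.py <<'E'
def mask(f,lo,hi,box):
    m=cv2.inRange(cv2.cvtColor(f['img'],cv2.COLOR_BGR2HSV),lo,hi); z=np.zeros_like(m);x0,y0,x1,y1=box; z[y0:y1,x0:x1]=m[y0:y1,x0:x1]; return z
def red(f,box): return mask(f,(0,110,60),(8,255,255),box)|mask(f,(172,110,60),(180,255,255),box)
def seg(m,f,z):
    p=cv2.findNonZero(m).reshape(-1,2); (cx,cy),(w,h),_=cv2.minAreaRect(p)
    W=onplane(f,p,z)[:,:2]; d=np.linalg.svd(W-W.mean(0))[2][0]; c=onplane(f,[(cx,cy)],z)[0]
    return len(p),c,np.ptp((W-W.mean(0))@d),np.degrees(np.arctan2(d[1],d[0]))
def tool(W):
    from scipy.spatial.transform import Rotation as Ro
    st=arm.state(); return Ro.from_quat(st['tool_rot']).inv().apply(np.array(W)-st['eef_pos'])
E
python3 - <<'E'
from h import *
f=dict(np.load('pics/w1.npz'))
n,c,l,a=seg(red(f,(305,195,340,255)),f,.066); print(n,c,l,a,'tool',tool(c))
b=mask(f,(105,150,50),(125,255,255),(240,130,400,290)); (x,y),r=cv2.minEnclosingCircle(cv2.findNonZero(b)); C=onplane(f,[(x,y)],.02)[0]; print('blades',C,tool(C))
print('stapler',tool(onplane(f,[(382,283),(405,263),(418,290)],.03)))
E
```

```text
162 [ 0.57495925 -0.20592602  0.066     ] 0.03321086710009957 -52.07980700403923 tool [0.00328924 0.00126697 0.12197543]
blades [ 0.57203153 -0.20218416  0.02      ] [ 0.00334607 -0.00345271  0.16797863]
stapler [[0.06116201 0.06781494 0.15790642]
 [0.08198815 0.04752937 0.15791166]
 [0.09618643 0.07523588 0.15788699]]
```

Call:
move_arm --commands '[0.0033,0.0005,0.04,0,0,0.6,1,0,0,0.04,0,0,0,1,0,0,0.04,0,0,0,1,0,0,0.025,0,0,0,1,0,0,0.01,0,0,0,1,0,0,0,0,0,0,1]'

```text
time: 1.95
eef_pos: [0.5747, -0.2053, 0.0331]
tool_rot: [0.947, 0.32, -0.0, -0.0]
force: [-0.0, 0.3, 0.2]
opening: 1.0
```

Call:
move_arm --commands '[0,0,0,0,0,0,-1,0,0,0,0,0,0,-1,0,0,0,0,0,0,-1,0,0,0,0,0,0,-1,0,0,0,0,0,0,-1,0,0,0,0,0,0,-1]'

```text
time: 2.7
eef_pos: [0.5749, -0.2054, 0.0334]
tool_rot: [0.947, 0.321, -0.0, -0.0]
force: [0.4, -0.1, 0.4]
opening: 0.425
```

Call:
move_arm --commands '[0,0,0,0,0,0,-1,0,0,0,0,0,0,-1,0,0,0,0,0,0,-1,0,0,0,0,0,0,-1,0,0,0,0,0,0,-1,0,0,0,0,0,0,-1,0,0,0,0,0,0,-1]'

```text
time: 3.58
eef_pos: [0.5749, -0.2054, 0.0334]
tool_rot: [0.947, 0.321, -0.0, -0.0]
force: [-0.1, 0.6, -0.6]
opening: 0.205
```

Call:
move_arm --commands '[0,0,-0.02,0,0,0,-1,0,0,-0.04,0,0,0,-1,0,0,-0.04,0,0,0,-1,0,0,-0.04,0,0,0,-1,0,0,-0.04,0,0,0,-1,0,0,-0.04,0,0,0,-1,0,0,0,0,0,0,-1,0,0,0,0,0,0,-1]'

```text
time: 4.58
eef_pos: [0.5744, -0.2052, 0.2529]
tool_rot: [0.947, 0.321, -0.0, -0.0]
force: [1.3, -0.1, -1.2]
opening: 0.206
```

```bash
python3 - <<'E'
from h import *
f=grab('wrist','w2'); print(arm.state())
E
```

```text
{'time': 4.625, 'qpos': array([-4.31015011e-01,  5.74486346e-03,  1.66857000e+00, -1.30793932e-05,
        1.47010190e+00, -1.08380778e+00]), 'joint_velocities': array([-0.00047109,  0.01362253,  0.01471109, -0.00074339,  0.00017577,
       -0.00050117]), 'tau': array([ 2.00350030e-02, -3.92686307e+01, -3.88583064e+01,  7.12357825e-03,
        8.28268309e-02,  1.13749124e-04]), 'eef_pos': array([ 0.57400102, -0.20496338,  0.25170086]), 'tool_rot': array([ 0.94720277,  0.32063207, -0.00103049, -0.00096541]), 'force': array([-0.04266904, -0.28775824, -1.58916162]), 'torque': array([ 0.04424741, -0.03343173,  0.05659506]), 'opening': 0.20799330050592935}
```

View pics/w2.png

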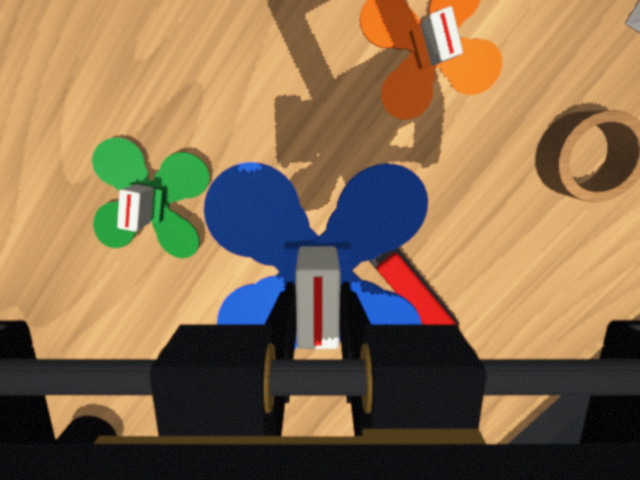

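The blade is held. The wrist view shows the bar between the pads, its far top edge at row 268 and the red line at (318,277–345). I'll measure the in-hand offset.

```bash
python3 - <<'E'
from h import *
f=dict(np.load('pics/w2.npz')); z=arm.state()['eef_pos'][2]
print('bar far/near', tool(onplane(f,[(298,269),(339,269),(297,347),(339,347)],z+.033)))
m=red(f,(308,270,328,350)); n,c,l,a=seg(m,f,z+.033); ys=np.where(m.any(1))[0]; print('line',n,tool(c),l,a,ys.min(),ys.max(),tool(onplane(f,[(318,ys.min()),(318,ys.max())],z+.033)))
print('hub back edge z30', tool(onplane(f,[(285,243),(351,243)],z-.003)))
print('blade tips top z23: far extents'); b=mask(f,(105,120,40),(125,255,255),(190,150,440,325)); p=cv2.findNonZero(b).reshape(-1,2); T=tool(onplane(f,p,z-.010)); print(T.min(0),T.max(0))
# expected: tips extents
E
```

```text
bar far/near [[-0.00892215 -0.01881119 -0.0329414 ]
 [ 0.00921756 -0.01880648 -0.0329656 ]
 [-0.0099597   0.02042289 -0.0330377 ]
 [ 0.00982571  0.02042869 -0.03306409]]
line 546 [-0.00029889  0.0017016  -0.03300397] 0.03436463085892047 -52.67532318137484 277 345 [[-7.29695866e-05 -1.50065017e-02 -3.29626725e-02]
 [-6.72623096e-05  1.93550916e-02 -3.30482305e-02]]
hub back edge z30 [[-0.01738888 -0.01964935  0.00307211]
 [ 0.01743575 -0.01964074  0.00302567]]
blade tips top z23: far extents
[-0.06039122 -0.06058145  0.00984142] [0.05942466 0.03189332 0.0102054 ]
```

The blade is centred in the hand to within about 1 mm. The small spread matches the camera bias I saw while the blade was flat on the table. Next I'll go two thirds of the way to the fan and look.

Call:
move_arm --commands '[0.01,-0.015,0,0,0,-1.5,-1,0.02,-0.03,0,0,0,0,-1,0.02,-0.03,0,0,0,0,-1,0.02,-0.03,0,0,0,0,-1,0.02,-0.03,0,0,0,0,-1,0.02,-0.03,0,0,0,0,-1,0.02,-0.03,0,0,0,0,-1,0.02,-0.03,0,0,0,0,-1]'

```text
time: 5.62
eef_pos: [0.5494, 0.0661, 0.252]
tool_rot: [0.943, 0.334, -0.001, -0.001]
force: [-0.1, 0.4, -1.2]
opening: 0.208
```

Call:
move_arm --commands '[0,0,0,0,0,-9,-1,0,0,0,0,0,0,-1,0,0,0,0,0,0,-1]'

```text
time: 6.0
eef_pos: [0.5503, 0.0642, 0.2527]
tool_rot: [0.914, 0.405, -0.001, -0.0]
force: [0.9, -0.3, -2.3]
opening: 0.204
```

```bash
python3 - <<'E'
from h import *
f=grab('wrist','w3'); st=arm.state(); print(st['eef_pos'],st['tool_rot'],tool([.5465,.216,.133]),proj(f,[.5465,.216,.133]))
E
```

```text
[0.55047182 0.06391254 0.25293463] [ 9.14261166e-01  4.05125054e-01 -4.01514336e-04 -2.22304479e-04] [ 0.1100618  -0.10501881  0.11995055] [[466.10632269  88.29864805]]
```

View pics/w3.png

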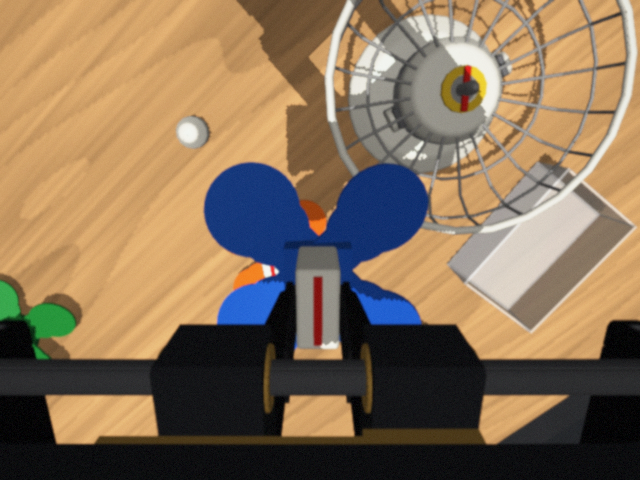

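Excellent view. The pin and collar are at (465,88) and the pin is nearly parallel to the blade's line. I'll measure the pin and collar here.

```bash
python3 - <<'E'
from h import *
f=dict(np.load('pics/w3.npz'))
m=red(f,(435,55,495,120)); n,c,l,a=seg(m,f,.135); print('pin',n,c,l,a,tool(c))
y=mask(f,(18,120,80),(38,255,255),(435,55,495,120)); p=cv2.findNonZero(y|m); (x,yy),r=cv2.minEnclosingCircle(cv2.findNonZero(y)); C=onplane(f,[(x,yy)],.130)[0]; print('collar',C,tool(C),r)
z=arm.state()['eef_pos'][2]
print('line',seg(red(f,(308,270,328,350)),f,z+.033))
# rim: white bright far pts by scene/side ellipse
for t,box in(('side0',(125,120,260,240)),('scene0',(355,235,495,340))):
    g=dict(np.load(f'pics/{t}.npz'))
    for r in(.0965,.1025):pass
E
```

```text
pin 215 [0.54546267 0.21536744 0.135     ] 0.031164688487670032 -41.822907735822064 [ 0.10889528 -0.10536379  0.11795145]
collar [0.54559376 0.21509807 0.13      ] [ 0.10878656 -0.10508207  0.12295131] 24.27457046508789
line (548, array([0.55041192, 0.06345165, 0.28593463]), np.float64(0.03405842795846241), np.float64(-42.264801252753884))
```

Call:
move_arm --commands '[0.0093,-0.0055,0,0,0,-0.4,-1,0.02,-0.02,0,0,0,0,-1,0.02,-0.02,0,0,0,0,-1,0.02,-0.02,0,0,0,0,-1,0.02,-0.02,0,0,0,0,-1,0.02,-0.02,0,0,0,0,-1,0,0,0,0,0,0,-1,0,0,0,0,0,0,-1]'

```text
time: 7.05
eef_pos: [0.5449, 0.2155, 0.2534]
tool_rot: [0.913, 0.409, -0.0, 0.0]
force: [-0.2, -0.7, -0.6]
opening: 0.207
```

```bash
python3 - <<'E'
from h import *
a=grab('side','s4'); b=grab('scene','c4'); st=arm.state(); print(st['eef_pos'],st['tool_rot'],tool([.5455,.2153,.133]))
g=lambda f,x,y:cv2.resize(f['img'][y:y+170,x:x+170],(400,400),interpolation=cv2.INTER_CUBIC)
cv2.imwrite('pics/p4.png',np.hstack([g(a,115,60),g(b,345,190)]))
for n,f in(('side',a),('scene',b)): print(n,proj(f,st['eef_pos']+[0,0,.033]),proj(f,st['eef_pos']+[0,0,-.033]))
E
```

```text
[0.54498573 0.21502203 0.25343227] [ 9.12696672e-01  4.08637703e-01 -5.01017944e-05  1.01481396e-04] [0.00057087 0.00018109 0.1204322 ]
side [[180.28267546 105.59435542]] [[185.95264044 136.95858324]]
scene [[437.25020616 230.06155113]] [[429.82530886 258.63940982]]
```

View pics/p4.png

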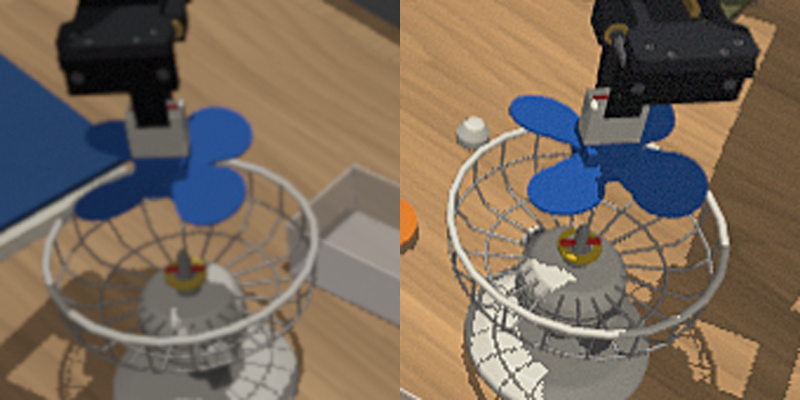

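The side and scene views show the blade level and directly above the spindle. I'll descend in steps and watch the force.

Call:
move_arm --commands '[0.0006,0.0002,0.02,0,0,0,-1,0,0,0.02,0,0,0,-1,0,0,0.015,0,0,0,-1,0,0,0.005,0,0,0,-1,0,0,0.003,0,0,0,-1,0,0,0.003,0,0,0,-1,0,0,0.003,0,0,0,-1,0,0,0,0,0,0,-1]'

```text
time: 8.15
eef_pos: [0.5454, 0.216, 0.1845]
tool_rot: [0.912, 0.409, 0.0, 0.0]
force: [0.4, 0.1, -0.8]
opening: 0.209
```

Call:
move_arm --commands '[0,0,0.003,0,0,0,-1,0,0,0.002,0,0,0,-1,0,0,0,0,0,0,-1]'

```text
time: 8.52
eef_pos: [0.5452, 0.216, 0.1791]
tool_rot: [0.912, 0.409, -0.0, -0.0]
force: [-0.2, 0.7, -1.1]
opening: 0.203
```

No contact force, and the blade is about 7 mm past the spindle tip. I'll continue down.

Call:
move_arm --commands '[0,0,0.003,0,0,0,-1,0,0,0.003,0,0,0,-1,0,0,0.003,0,0,0,-1,0,0,0,0,0,0,-1]'

```text
time: 9.02
eef_pos: [0.5451, 0.2159, 0.17]
tool_rot: [0.912, 0.409, -0.0, -0.0]
force: [-0.1, -0.1, -0.7]
opening: 0.208
```

Call:
move_arm --commands '[0,0,0.003,0,0,0,-1,0,0,0.002,0,0,0,-1,0,0,0,0,0,0,-1,0,0,0,0,0,0,-1]'

```text
time: 9.52
eef_pos: [0.5454, 0.2161, 0.1655]
tool_rot: [0.912, 0.409, 0.0, -0.0]
force: [1.0, 0.3, -0.7]
opening: 0.209
```

Call:
move_arm --commands '[0,0,0.002,0,0,0,-1,0,0,0.002,0,0,0,-1,0,0,0,0,0,0,-1,0,0,0,0,0,0,-1]'

```text
time: 10.02
eef_pos: [0.5456, 0.2161, 0.1622]
tool_rot: [0.912, 0.409, 0.0, 0.0]
force: [-1.0, -1.0, 3.2]
opening: 0.207
```

Call:
move_arm --commands '[0,0,0.002,0,0,0,-1,0,0,0.001,0,0,0,-1,0,0,0,0,0,0,-1,0,0,0,0,0,0,-1]'

```text
time: 10.52
eef_pos: [0.5457, 0.2161, 0.1595]
tool_rot: [0.912, 0.409, 0.001, 0.0]
force: [-1.0, -0.8, 7.0]
opening: 0.204
```

Call:
move_arm --commands '[0,0,0.001,0,0,0,-1,0,0,0.001,0,0,0,-1,0,0,0,0,0,0,-1,0,0,0,0,0,0,-1]'

```text
time: 11.02
eef_pos: [0.5459, 0.2161, 0.1584]
tool_rot: [0.912, 0.409, 0.001, 0.0]
force: [-3.0, -2.1, 9.2]
opening: 0.207
```

Call:
move_arm --commands '[0,0,0.001,0,0,0,-1,0,0,0,0,0,0,-1,0,0,0,0,0,0,-1]'

```text
time: 11.4
eef_pos: [0.546, 0.2161, 0.1583]
tool_rot: [0.912, 0.409, 0.001, 0.0]
force: [-4.7, -2.8, 12.7]
opening: 0.206
```

Call:
move_arm --commands '[-0.0005,0,0.001,0,0,0,-1,0,0,0,0,0,0,-1,0,0,0,0,0,0,-1,0,0,0,0,0,0,-1]'

```text
time: 11.9
eef_pos: [0.5461, 0.2161, 0.1583]
tool_rot: [0.912, 0.409, 0.002, 0.0]
force: [-5.6, -1.8, 15.5]
opening: 0.205
```

```bash
python3 - <<'E'
from h import *
a=grab('side','s5'); b=grab('scene','c5'); st=arm.state(); print({k:st[k] for k in('time','eef_pos','tool_rot','force','torque','opening')})
g=lambda f,x,y:cv2.resize(f['img'][y:y+170,x:x+170],(400,400),interpolation=cv2.INTER_CUBIC)
cv2.imwrite('pics/p5.png',np.hstack([g(a,115,90),g(b,345,210)]))
E
```

```text
{'time': 12.0, 'eef_pos': array([0.54604572, 0.21607602, 0.15826486]), 'tool_rot': array([9.12454432e-01, 4.09175303e-01, 1.56536171e-03, 1.73357073e-04]), 'force': array([-5.37029693, -2.38600855, 15.74350908]), 'torque': array([-0.304457  ,  1.08087456, -0.02015859]), 'opening': 0.20579771691054122}
```

View pics/p5.png

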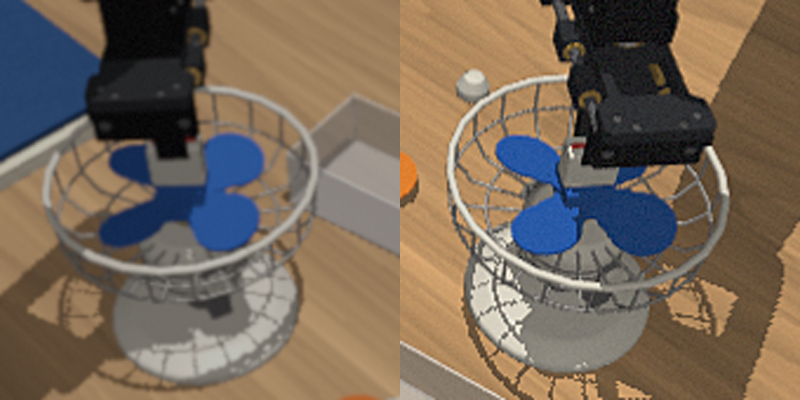

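The side and scene views show the blade seated level inside the guard. The TCP stays at 0.1583 m while the push rises from 9 to 15.7 N, so the hub is against the rigid shoulder. Handing in.

```bash
python3 -c "
from rig import arm
print(arm.close_job()); s=arm.state(); print(s['eef_pos'],s['force'],s['opening'])"
```

```text
the job is handed in; nothing more can be done
None
the job is handed in; nothing more can be done
```

The blue blade is on the spindle, meshed over the cross pin and pressed home, and I handed the job in while still gripping and pushing. No verdict was reported, and the state could not be read after hand-in.

I gripped the blade by its white bar, carried it over the guard, lined it up with the pin to within about half a degree and lowered it. It went over the pin without catching.

Last checks, at 12.0 s of the 51 s allowed:
- **Seating:** the tool end stopped at z = 0.1583 m, which puts the blade's origin at about 0.125 m, level with the shoulder. It stayed there while the push rose from 9 N to about 15.7 N, so the hub is against the rigid shoulder.
- **Tilt:** the tool was within about 0.2° of vertical, and the camera views showed the blade level in the guard.
- **Side load:** about 6 N sideways remained at the end, and a 0.5 mm correction did not remove it.
- **Bystanders:** I never touched the nut, stapler, tape roll or bin, but I did not measure them again at the end.

The wrist camera's estimates of the blade's centre differed by 2 to 5 mm depending on the height of the feature measured. I put this down to calibration bias, and the blade threaded with no side force until the spring was being compressed.

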